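# Stock the tape measure and hold its label holder home behind the shelf lip

### The arm

A 6-joint arm with a two-finger parallel gripper is mounted at the origin on a cart in front of the work surface, level with it; the furniture and walls round the work are solid. World frame = base frame: x ahead of the robot, y to its left, z up, the work surface at z = 0. Lengths are in mm, angles in rad, forces in N, time in s.
With the tool pointing down it reaches from about 350 to 925 mm from the base axis. Payload 6.4 kg.
Tool frame: the origin (TCP) lies between the finger pads; the fingertips stand 19 mm ahead of it and the grasp point (between the pads) is the TCP; z points along the fingers, y is the line along which they close (so a half turn about z gives the same grasp; the last joint's range is limited). The gripper opens to 85 mm and grips with 20 to 120 N. Pads are 22 mm wide; open, the fingers measure 114 mm over their backs; the gripper's body (76 mm by 85 mm) begins 54 mm behind the grasp point. The pads swing forward as they close: fully open they stand 13 mm farther back than shut.
Start: joints at [1.165, 0.245, 1.558, -0, 1.339, -0.174], TCP at [149.321, 632.627, 216.89] pointing down, gripper open.
Joint ranges: [-3.13, 3.13], [-1.02, 2.26], [0.13, 2.54], [-0.95, 4.09], [0.21, 2.88], [-2.74, 2.74]. Speed limits (rad/s): [2.57, 2.57, 3.14, 3.14, 3.14, 3.14].

### API

Orientations are given as a 3x3 rotation matrix whose columns are the frame's x, y, z axes.
In Python, from cell import robot gives the robot as it stands.
- The arm moves only by the tool send_rows, never from a script. Its argument "targets" is a list of rows, each a list of 2 entries, a list of its own where there are three numbers: the shift along the tool's x, y, z in mm, then the turn about the tool's z in degrees. In form: [[[tx, ty, tz], twist], ...]. A call has 1 to 12 rows; each row is the pose to reach, as a shift and turn from the pose commanded when the call began, along the tool's axes at that moment; what a row does not reach only later rows make up. A row lasts 1/10 s, in which the tool goes at most 50 mm and 8.59 degrees, less where a joint would pass 70% of its speed; a pose out of reach is approached as far as the arm can. A call with a gripper value outside its range is refused whole. "fingers" is the finger opening in mm, from 0 to 85.4, set as the call begins (left out, the last holds). The fingers move at their own pace and stop on an object; "squeeze" is the grip in N (left out, the last holds). Time passes only in rows, so rows that repeat a pose let the fingers close. It gives the time, the measured TCP pose, the force, the opening and the grip force at its end, in the units of the state.
- robot.get_state(): the state, without advancing time (a new reading comes with each control period).
- robot.read_camera(name): name is "scene" or "side" or "wrist"; returns the picture (480x640x3 uint8, red, green, blue); there is no depth.
- robot.camera_params(name): a dict with "vfov" (degrees; the focal length in pixels is half the picture's height over the tangent of half this angle, whatever the lens; pixels are square), "cx", "cy" (the principal point, pixels), "view" (4x4, takes a point from world to camera coordinates); the wrist camera has in their place "T_tool_cam" (4x4, takes a point from camera to tool coordinates, whose origin is the TCP and whose axes are the flange's). Camera axes: x right, y up, looking along -z (the intrinsics and any distortion apply to the point x, -y, -z); pixel columns grow to the right and rows downward; lengths in mm; the calibration is good to about 2 mm. The wrist camera is an equidistant fisheye: a pixel r from the principal point sees the ray r / f radians off the axis. A picture is of the moment at which its call begins: read the wrist's pose just before it. camera_params takes no time and is no camera call.
- robot.hand_in(): hands the job in; it is judged then, once.
Trained networks look in the newest picture that a camera, given by its name, has taken for a name from the list of things; names that differ only in an ending like _2 or _b are one class to them, and where a whole thing is asked for, a point or a joint stands for the part that bears it (a point fixed in the world has none). Each returns a list of dicts, best first, with "conf" (0 to 1); they miss things now and then, are a little off and sometimes report something else, mostly with a low value. They report only what shows in the picture. A call takes as long as a camera call. They do not tell look-alikes from the thing itself.
- robot.look_for(camera, thing): "uv" ([column, row] in pixels, amid what is visible of it).
- robot.trace(camera, thing): "region" (480x640 bool, what is visible of it) and "uv" ([column, row] in pixels, amid what is visible of it).
- robot.landmark_of(camera, thing): "uv" ([column, row] in pixels: a listed point, or the origin of a listed thing).
The state is a dict: "time_s": time; "qpos": joint angles; "joint_velocities": joint speeds; "effort": joint torques, N m; "tool_pos": TCP position; "tcp_rot": TCP orientation; "contact_force": force on the tool from outside, world axes, zero at the start; "ft_torque": the same for the moment, N m; "opening": finger opening in mm; "grip_force": force on a finger pad.
Only numpy, scipy, OpenCV 4.12 (cv2) and the standard library are available. Lean on these libraries where they do the work, as an engineer would, in place of code of your own. Each camera call takes 0.05 s, during which the arm holds its last target. There are 200 camera calls.

### The job

Stand the tape measure upright on the little stock shelf, in line with the two tins and in the middle of the gap between them, with its long side along the shelf and touching neither tin. Then take the black label holder out of its wooden rack and push its tongue down behind the lip of the shelf's aluminium front rail, label facing out, centred in front of the tape measure, until its shoulders sit fully home on the rail. A spring strip in the rail pushes it back up, so finish while still holding it pressed home with the gripper: do not let go; leave the tins and the other things on the bench where they are.

Things in the scene. Friction and masses are not known exactly. Their poses are not given: they have to be found in the camera images.
- stock_shelf: Low plywood shelf fixed on the bench, 360 mm long (y), 170 mm deep (x points from its open front to its back), z up. Origin on the bench top under the middle of the front rail's slot. Deck top at z = 56 mm, from x = 8 to 162 mm; a 50 mm high back stop stands on it from x = 150 mm. The yaw varies.
- rail_slot (a point): Middle of the mouth of the slot in the aluminium rail that runs along the shelf's whole front (its y axis), at the rail's top, 56 mm above the bench. The slot opens upward and is 7.5 mm wide (x from -3.75 to +3.75 mm of the shelf); front lip and rear wall are each 4 mm thick with rounded tops. Axes as the shelf's.
- spring_strip (a joint): Orange spring-loaded strip all along inside the slot, pushed down by the holder's tongue. 0 m at rest, its top then 14 mm below the rail's top; grows as it goes down; 0.010 m with the holder fully home, limit 0.014 m. Pushes up with about 4 N at first, 8 N at home, and lifts a holder that is let go 10 mm.
- label_holder: Black plastic, 40 g. Tongue 5 mm thick (x), 56 wide (y), 24 long, lower edge rounded; above it a body 14 thick, 60 wide, z from 24 to 70 mm, whose 4.5 mm shoulders rest on both rail walls when home. Origin: middle of the tongue's lower edge; z up. White label with yellow band on the -x face, +x face plain. Starts upright, tongue in the groove and shoulders on top of label_rack.
- label_face (a point): Middle of the label on the holder's -x face, 47 mm above the tongue's lower edge and 7.5 mm in front of its middle plane.
- label_rack: Dark wooden block fixed on the bench, 50 mm (x) by 90 mm (y) by 34 mm high, with one groove 7.6 mm wide and 26 mm deep along its y axis. Origin at the middle of its underside.
- tape_measure: Yellow and black tape measure standing upright on the bench: 33 mm thick (its x), 88 mm long (its y), 66 mm high. The solid case reaches from y = -29 mm to y = +43 mm, the rest at the -y end is the thin tape end with its hook. Origin at the middle of the overall underside, z up. About 0.2 kg; it may stand either way round on the shelf.
- wax_tin: Flat round black tin, 78 mm across, 36 mm high, on the deck on one side of the gap (either side). Origin at the middle of its underside. The tins' middles are about 210 mm apart and about 95 mm behind the rail's slot.
- screw_tin: Open grey round tin of screws, 72 mm across, 63 mm high, standing on the deck on the other side of the gap. Origin at the middle of its underside.
- chisel: Chisel with a red handle lying on the bench, 255 mm long, 32 mm high. Bystander.
- pencil: Green carpenter's pencil lying on the bench, 183 mm long, 12 mm high. Bystander.
- ear_defenders: Yellow and black ear defenders on the bench, 176 x 182 x 75 mm. Bystander.
- sanding_block: Wooden sanding block lying on the bench, 64 x 108 x 34 mm. Bystander.
Not all that is in view belongs to the job. Of the things that look like the tape_measure, the larger one is meant. There is more than one size of the screw_tin; the job needs the larger.

How it is judged (in metres and radians):
On the way, in this order (a step that is already met when the one before it is completed fails the run):
1. the tape measure stands released on the shelf in the middle of the gap between the tins (x of tape_measure in the frame of stock_shelf between 0.072 and 0.118 m and z of tape_measure in the frame of stock_shelf between 0.052 and 0.06 m and horizontal distance between tape_measure and wax_tin below 0.125 m and horizontal distance between tape_measure and screw_tin below 0.125 m and angle between the y axis of tape_measure and the y axis of stock_shelf, either way round below 0.15 rad and angle between tape_measure's own z axis and vertical below 0.06 rad and contact force between tape_measure and wax_tin below 0.1 N and contact force between tape_measure and screw_tin below 0.1 N and contact force between each of the arm, the fingers and tape_measure below 0.1 N and linear speed of tape_measure below 0.02 m/s), for 0.2 s.
2. the holder's tongue is behind the lip, in front of the tape measure, and has begun to press the spring strip down (value of joint spring_strip above 0.002 m and x of label_holder in the frame of stock_shelf between -0.004 and 0.004 m and y of label_holder in the frame of tape_measure between -0.02 and 0.02 m and x of label_face in the frame of stock_shelf below -0.003 m), for 0.05 s.
At the end, for the whole second after the job is handed in: Tape measure released on the deck, upright, square (0.15 rad), under 125 mm from each tin's middle, touching neither. Holder in the slot, label out, within 20 mm of the tape's middle, shoulders within 2 mm of the rail, still pressed by the gripper. Others within 20 mm of their start (all of step 1 and z of label_holder in the frame of stock_shelf between 0.029 and 0.0342 m and x of label_holder in the frame of stock_shelf between -0.004 and 0.004 m and y of label_holder in the frame of tape_measure between -0.02 and 0.02 m and x of label_face in the frame of stock_shelf below -0.003 m and angle between label_holder's own z axis and vertical below 0.08 rad and value of joint spring_strip above 0.0075 m and contact force between the fingers and label_holder above 1 N and contact force between label_holder and stock_shelf above 4 N and linear speed of label_holder below 0.02 m/s and distance of each of wax_tin, screw_tin, chisel, pencil, sanding_block, ear_defenders from where it was at the start of the episode below 0.02 m); the arm keeps its last pose, push and grip.
It fails at once if a tin or another bystander is shoved more than 30 mm (distance of any of wax_tin, screw_tin, chisel, pencil, sanding_block, ear_defenders from where it was at the start of the episode above 0.03 m).
It also fails if it takes over 54 s, if anything falls off the work surface, if the arm or the gripper's body presses on something with over 40 N, if the wrist force passes 120 N, or if a joint passes its speed limit or range.

## Working session

There is one attempt and no reset: what is moved stays moved. The work goes in short steps, Python scripts to look and compute and a tool call to move; the robot and the scene stay as the last step left them, time stands still between calls to the robot, and variables do not carry over. Pictures are saved under pics/ and viewed, at most 10 in all, crops included, and the job is handed in when it is done.

Besides the shell and the picture viewer there is one more tool, called after "Call:" by a JSON object that holds its "api" and its "payload". send_rows: Moves the arm, as the interface text tells. Its arguments: {"type":"object","properties":{"targets":{"type":"array","items":{"type":"array"}},"fingers":{"type":"number"},"squeeze":{"type":"number"}},"required":["targets"]}

```bash
mkdir -p pics; ls
cat > h.py <<'E'
import numpy as np, cv2
from cell import robot
def snap(c,fn=None):
    im=robot.read_camera(c)
    if fn: cv2.imwrite('pics/'+fn,cv2.cvtColor(im,cv2.COLOR_RGB2BGR))
    return im
def ray(c,uv,st=None):
    p=robot.camera_params(c); f=240/np.tan(np.radians(p['vfov'])/2)
    d=np.array([uv[0]-p['cx'],uv[1]-p['cy']],float)
    if c=='wrist':
        st=st or robot.get_state()
        r=np.hypot(*d); t=r/f; s=np.sin(t)/max(r,1e-9)
        v=np.array([d[0]*s,-d[1]*s,-np.cos(t)])
        T=np.eye(4); T[:3,:3]=np.array(st['tcp_rot']).reshape(3,3); T[:3,3]=st['tool_pos']
        M=T@np.array(p['T_tool_cam'])
    else:
        v=np.array([d[0]/f,-d[1]/f,-1]); M=np.linalg.inv(np.array(p['view']))
    v=M[:3,:3]@v
    return M[:3,3],v/np.linalg.norm(v)
def onz(c,uv,z,st=None):
    o,v=ray(c,uv,st); return o+v*(z-o[2])/v[2]
def proj(c,P,st=None):
    p=robot.camera_params(c); f=240/np.tan(np.radians(p['vfov'])/2)
    if c=='wrist':
        st=st or robot.get_state()
        T=np.eye(4); T[:3,:3]=np.array(st['tcp_rot']).reshape(3,3); T[:3,3]=st['tool_pos']
        V=np.linalg.inv(T@np.array(p['T_tool_cam']))
    else: V=np.array(p['view'])
    q=V@np.append(P,1); x,y,z=q[0],-q[1],-q[2]
    if c=='wrist':
        r=np.hypot(x,y); t=np.arctan2(r,z); return np.array([p['cx']+f*t*x/r,p['cy']+f*t*y/r])
    return np.array([p['cx']+f*x/z,p['cy']+f*y/z])
def tri(rays):
    A=0;b=0
    for o,v in rays:
        Q=np.eye(3)-np.outer(v,v);A=A+Q;b=b+Q@o
    return np.linalg.solve(A,b)
E
cat > a.py <<'E'
from h import *
np.set_printoptions(precision=1,suppress=True)
st=robot.get_state();print(st['tool_pos'],np.array(st['tcp_rot']).round(3).tolist())
for c in ['scene','side','wrist']:
    snap(c,c+'0.png'); print(c,robot.camera_params(c)['cx'])
    for t,z in [('stock_shelf',0),('rail_slot',56),('label_holder',8),('label_face',55),('label_rack',0),('tape_measure',0),('wax_tin',56),('screw_tin',56)]:
        for r in robot.landmark_of(c,t)[:3]: print(t,round(r['conf'],2),np.array(r['uv']),onz(c,r['uv'],z))
E
python3 a.py
```

```text
pics
[149.1 632.1 215.8] [[-0.973, 0.23, -0.001], [0.23, 0.973, -0.002], [0.0, -0.002, -1.0]]
scene 325.4362905775979
stock_shelf 0.61 [330.7 272.1] [536.9 -28.7  -0. ]
rail_slot 0.35 [315.9 227.7] [628.5  76.7  56. ]
label_holder 0.64 [204.4 259.3] [394.8 298.7   8. ]
label_face 0.73 [198.1 246.1] [387.8 306.9  55. ]
label_rack 0.88 [202.2 262.7] [387.1 301.4   0. ]
tape_measure 0.61 [442.1 356.4] [ 404.9 -410.2   -0. ]
tape_measure 0.59 [403.8 343.5] [ 396.4 -317.1    0. ]
wax_tin 0.88 [378.9 251.4] [ 620.6 -130.2   56. ]
screw_tin 0.78 [317.3 228.5] [627.1  71.1  56. ]
screw_tin 0.65 [241.5 250.7] [431.7 190.2  56. ]
side 324.49482592695466
stock_shelf 0.73 [319.5 249.5] [540.3 -32.7   0. ]
rail_slot 0.92 [317.8 230.6] [542.7 -41.2  56. ]
label_holder 0.69 [399.  349.3] [390.1 301.7   8. ]
label_face 0.82 [402.6 333.9] [385.3 299.4  55. ]
label_rack 0.74 [397.6 349.4] [391.6 295.5   0. ]
tape_measure 0.73 [360.5 164.8] [ 396.4 -403.4    0. ]
tape_measure 0.64 [363.1 181.3] [ 397.9 -317.8   -0. ]
wax_tin 0.69 [278.3 210.4] [ 641.  -130.5   56. ]
screw_tin 0.93 [346.5 326.7] [498.8 272.5  56. ]
screw_tin 0.91 [284.  264.7] [627.7  75.   56. ]
wrist 317.0917347457355
label_holder 0.7 [132.9 417.7] [389.3 299.3   8. ]
label_face 0.67 [119.3 439. ] [389.4 296.9  55. ]
label_rack 0.86 [134.3 417.1] [394.9 295.1   0. ]
screw_tin 0.59 [132.8 461.1] [434.7 294.4  56. ]
```

View pics/scene0.png

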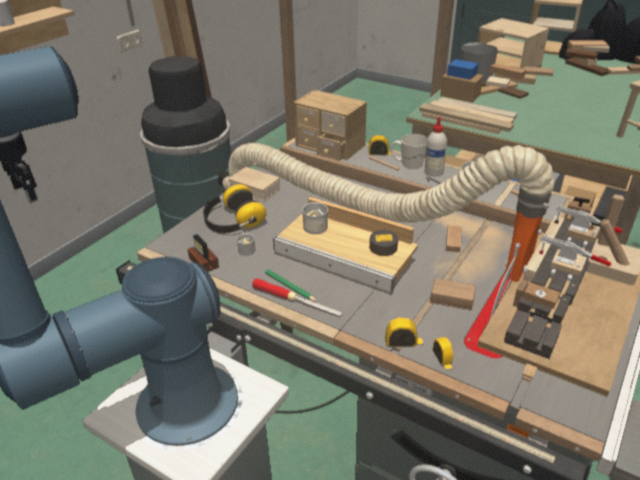

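View pics/side0.png

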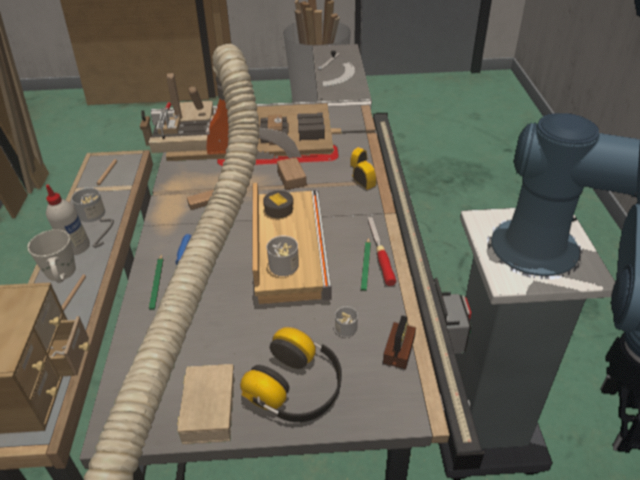

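View pics/wrist0.png

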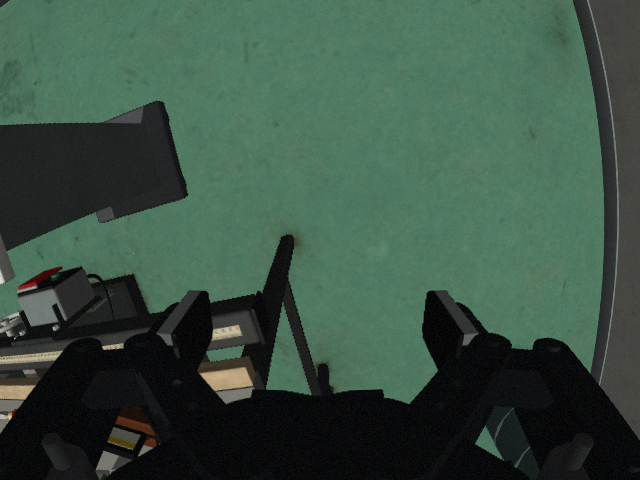

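The scene picture shows the shelf around (345,245), with the screw tin at (315,215) and the wax tin at (383,242). The larger tape is at (402,332) and the smaller at (443,350). The rack and holder are at (203,252). The side picture agrees. The wrist sees only the floor and the rack at the lower left.

```bash
cat > b.py <<'E'
from h import *
np.set_printoptions(precision=1,suppress=True)
p=robot.camera_params('wrist');print(p['vfov'],np.array(p['T_tool_cam']))
# hose: match scene pixels with side polyline
side=np.interp
sp=np.array([(100,470),(130,400),(160,340),(195,280),(220,225),(240,170),(245,120),(240,80),(225,55)],float)
S=np.concatenate([np.linspace(a,b,20) for a,b in zip(sp[:-1],sp[1:])])
for uv in [(270,155),(310,175),(350,195),(400,208),(440,200),(480,170),(515,155),(540,165)]:
    o,v=ray('scene',uv);best=[]
    for s in S:
        P=tri([(o,v),ray('side',s)]); best.append((np.hypot(*(proj('side',P)-s)),P))
    print(uv,*min(best,key=lambda t:t[0]))
# rail front lip top ends: scene view (274,240)?,(393,287)?: shelf trace extents
for c in ['scene','side']:
    for t in ['stock_shelf','label_rack','tape_measure']:
        for r in robot.trace(c,t)[:2]:
            k,_=cv2.findContours(r['region'].astype(np.uint8),0,2)
            k=max(k,key=cv2.contourArea)
            print(c,t,r['conf'],cv2.approxPolyDP(k,4 if t=='stock_shelf' else 3,True)[:,0].tolist())
E
python3 b.py
```

```text
65.70646984690485 [[   0.     1.     0.3   67.4]
 [   1.    -0.    -0.    -0.2]
 [  -0.     0.3   -1.  -156. ]
 [   0.     0.     0.     1. ]]
(270, 155) 0.232853195648712 [925.5 456.7  54.6]
(310, 175) 0.07617218713994243 [879.4 260.7  53.7]
(350, 195) 0.08741646035215449 [817.6  74.   67. ]
(400, 208) 0.09434702634800209 [ 756.9 -121.7  116.8]
(440, 200) 0.3933847025560531 [ 723.2 -246.3  199.6]
(480, 170) 0.38276476497168344 [ 721.  -337.4  313.6]
(515, 155) 0.02928063444443749 [ 755.3 -404.2  356.7]
(540, 165) 0.4906476269867602 [ 766.2 -462.1  340. ]
scene stock_shelf 0.7 [[273, 238], [277, 251], [393, 289], [416, 248], [412, 227], [315, 197], [309, 201], [328, 209], [325, 231], [308, 232], [300, 215]]
scene label_rack 0.93 [[188, 249], [191, 260], [206, 269], [218, 265], [211, 250], [204, 257], [193, 247]]
scene tape_measure 0.97 [[387, 325], [388, 345], [421, 342], [411, 320], [397, 317]]
scene tape_measure 0.95 [[439, 338], [434, 344], [435, 354], [449, 366], [451, 345], [446, 338]]
side stock_shelf 0.63 [[254, 183], [252, 270], [259, 301], [330, 299], [316, 190], [292, 192], [293, 211], [273, 218], [265, 212], [263, 195]]
side stock_shelf 0.62 [[369, 217], [384, 280], [392, 284], [389, 258]]
side label_rack 0.9 [[394, 322], [383, 361], [404, 368], [415, 328], [407, 327], [396, 354]]
side tape_measure 0.8 [[364, 149], [353, 150], [350, 165], [366, 160]]
side tape_measure 0.75 [[363, 161], [354, 166], [352, 175], [370, 188], [375, 184], [374, 169]]
```

Run:
```python
from h import *
np.set_printoptions(precision=1,suppress=True)
for c,u,z in [('scene',(277,251),0),('scene',(393,289),0),('side',(330,299),0),('side',(330,289),56),('side',(316,190),56),('scene',(273,238),56),('scene',(388,345),0),('scene',(421,342),0),('side',(370,188),0),('side',(352,175),0)]: print(c,u,onz(c,u,z))
```

```text
scene (277, 251) [539.9 153.8   0. ]
scene (393, 289) [ 560.9 -206.     0. ]
side (330, 299) [525.1 139.5   0. ]
side (330, 289) [525.8 161.4  56. ]
side (316, 190) [ 539.  -211.1   56. ]
scene (273, 238) [524.1 151.9  56. ]
scene (388, 345) [ 372.8 -287.5    0. ]
scene (421, 342) [ 421.9 -349.6   -0. ]
side (370, 188) [ 381.7 -283.4    0. ]
side (352, 175) [ 427.1 -352.3    0. ]
```

Call:
{"api": "send_rows", "payload": {"targets": [[[-50, -70, -20], 0], [[-95, -100, -40], 0], [[-140, -135, -60], 0], [[-185, -170, -60], 0], [[-230, -200, -60], 0], [[-275, -240, -60], 0], [[-320, -290, -60], 0], [[-355, -330, -60], 0], [[-370, -380, -60], 0], [[-375, -430, -60], 0]], "fingers": 85}}

```text
time_s: 2.65
tool_pos: [399.2, 212.3, 276.7]
tcp_rot: [[-0.973, 0.23, 0.001], [0.23, 0.973, 0.0], [-0.001, 0.0, -1.0]]
contact_force: [1.4, 0.6, 0.3]
opening: 84.7
grip_force: 0.0
```

Call:
{"api": "send_rows", "payload": {"targets": [[[-11, -48, 0], 4], [[-22, -96, 0], 8], [[-34, -144, 0], 12], [[-45, -192, 0], 16], [[-56, -240, 10], 20], [[-67, -288, 20], 24], [[-79, -336, 30], 28], [[-90, -384, 40], 32], [[-101, -432, 50], 36], [[-112, -476, 60], 39], [[-121, -513, 67], 39], [[-121, -513, 67], 39]]}}

```text
time_s: 3.85
tool_pos: [397.2, -316.3, 208.2]
tcp_rot: [[-0.608, 0.794, -0.001], [0.794, 0.608, 0.001], [0.001, -0.001, -1.0]]
contact_force: [-0.3, 0.2, -0.1]
opening: 85.1
grip_force: 0.0
```

```bash
cat > c.py <<'E'
from h import *
import sys
np.set_printoptions(precision=1,suppress=True)
st=robot.get_state();print(st['time_s'],st['tool_pos'],np.array(st['tcp_rot']).round(3).tolist(),st['qpos'])
snap('wrist',sys.argv[1])
for a in sys.argv[2:]:
    t,z=a.split('@');z=float(z)
    for r in robot.landmark_of('wrist',t)[:2]: print('LM',t,round(r['conf'],2),np.array(r['uv']),onz('wrist',r['uv'],z,st))
    for r in robot.trace('wrist',t)[:2]:
        k,_=cv2.findContours(r['region'].astype(np.uint8),0,2);k=max(k,key=cv2.contourArea)
        print('TR',t,round(r['conf'],2),r['uv'],cv2.minAreaRect(k))
        for q in cv2.approxPolyDP(k,6,True)[:,0]: print(q,onz('wrist',q,z,st)[:2],end='; ')
        print()
E
python3 c.py w1.png tape_measure@0
```

```text
3.85 [ 397.2 -316.3  208.2] [[-0.608, 0.794, -0.001], [0.794, 0.608, 0.001], [0.001, -0.001, -1.0]] [-0.9 -0.1  1.9 -0.   1.3 -1.5]
LM tape_measure 0.96 [265.  276.4] [ 400.8 -411.9    0. ]
LM tape_measure 0.75 [320. 205.] [ 400.4 -315.9    0. ]
TR tape_measure 0.75 [267.1, 281.7] ((263.3699951171875, 286.5899963378906), (39.73940658569336, 61.09402847290039), 81.8698959350586)
[291 266] [ 415.8 -385.5]; [244 270] [ 378.9 -419.9]; [232 283] [ 376.7 -440.7]; [244 303] [ 400.4 -452.5]; [273 305] [ 426.9 -434.3]; [292 292] [ 434.1 -408.8]; 
TR tape_measure 0.59 [323.3, 203.6] ((323.1770324707031, 204.3451385498047), (40.044437408447266, 87.00685119628906), 3.814074993133545)
[311 160] [ 366.1 -285.6]; [302 237] [ 406.1 -353.3]; [326 248] [ 432.7 -347.7]; [338 241] [ 437.8 -334.3]; [340 163] [ 390.4 -270.7];
```

View pics/w1.png

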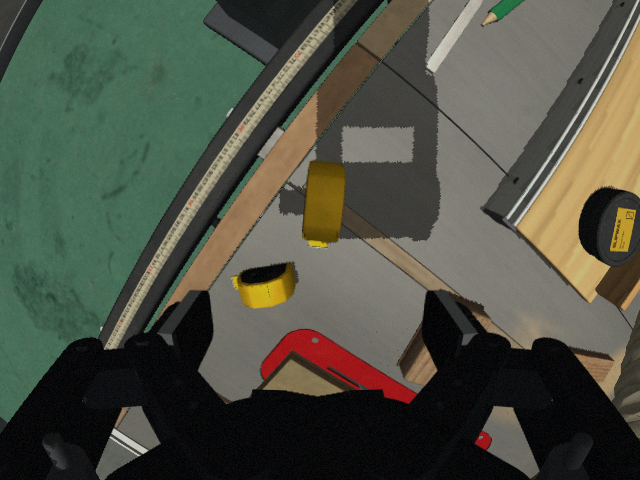

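The wrist picture shows the big tape's top between (326,162) and (322,240), with its hook at (318,245). The small tape is at (265,285).

Run:
```python
from h import *
np.set_printoptions(precision=1,suppress=True)
im=cv2.imread('pics/w1.png');h=cv2.cvtColor(im,cv2.COLOR_BGR2HSV)
m=((h[...,0]>18)&(h[...,0]<32)&(h[...,1]>150)&(h[...,2]>60))
for y in range(158,252,8):
    x=np.where(m[y,295:355])[0]+295
    if len(x): print(y,x.min(),x.max(),onz('wrist',(x.min(),y),60)[:2],onz('wrist',(x.max(),y),60)[:2],onz('wrist',((x.max()+x.min())/2,y),60)[:2])
st=robot.get_state();R=np.array(st['tcp_rot'])
print(proj('wrist',np.array(st['tool_pos'])*[1,1,0]+[0,0,60]))
```

```text
166 309 342 [ 367.3 -283.4] [ 388.6 -266.7] [ 378.  -275.1]
174 308 344 [ 370.7 -289.1] [ 394.1 -270.9] [ 382.4 -280.1]
182 307 344 [ 374.1 -294.9] [ 398.2 -276.2] [ 386.1 -285.6]
190 306 344 [ 377.5 -300.7] [ 402.4 -281.4] [ 389.9 -291.1]
198 306 343 [ 381.6 -306.1] [ 405.9 -287.2] [ 393.8 -296.7]
206 305 343 [ 385. -312.] [ 410.2 -292.5] [ 397.6 -302.3]
214 304 342 [ 388.5 -318. ] [ 413.8 -298.4] [ 401.1 -308.2]
222 304 341 [ 392.7 -323.5] [ 417.4 -304.3] [ 405.1 -313.9]
230 303 339 [ 396.3 -329.5] [ 420.5 -310.8] [ 408.3 -320.2]
238 303 337 [ 400.5 -335.2] [ 423.5 -317.4] [ 412.  -326.3]
246 316 326 [ 413.7 -334. ] [ 420.5 -328.8] [ 417.1 -331.4]
[317.  215.8]
```

Call:
{"api": "send_rows", "payload": {"targets": [[[2.5, 5.5, 40], 4.5], [[2.5, 5.5, 85], 4.5], [[2.5, 5.5, 130], 4.5], [[2.5, 5.5, 155], 4.5], [[2.5, 5.5, 166], 4.5], [[2.5, 5.5, 166], 4.5]]}}

```text
time_s: 4.6
tool_pos: [400.9, -306.1, 42.8]
tcp_rot: [[-0.549, 0.836, -0.001], [0.836, 0.549, 0.001], [0.002, -0.0, -1.0]]
contact_force: [-0.1, -0.6, -1.3]
opening: 85.1
grip_force: 0.0
```

Call:
{"api": "send_rows", "payload": {"targets": [[[0, 0, 0], 0], [[0, 0, 0], 0], [[0, 0, 0], 0], [[0, 0, 0], 0], [[0, 0, 0], 0], [[0, 0, 0], 0], [[0, 0, -15], 0], [[0, 0, -40], 0], [[0, 0, -80], 0], [[0, 0, -120], 0], [[0, 0, -150], 0], [[0, 0, -150], 0]], "fingers": 10, "squeeze": 45}}

```text
time_s: 5.8
tool_pos: [403.0, -309.8, 198.5]
tcp_rot: [[-0.548, 0.837, 0.006], [0.837, 0.548, -0.008], [-0.01, 0.001, -1.0]]
contact_force: [0.4, -0.1, -1.8]
opening: 30.4
grip_force: 45.3
```

Call:
{"api": "send_rows", "payload": {"targets": [[[10, 30, -30], 4], [[25, 70, -32], 8], [[42, 110, -32], 12], [[60, 152, -32], 16], [[78, 195, -32], 20], [[95, 238, -32], 24], [[112, 280, -32], 28], [[126, 318, -32], 30.5], [[126, 318, -32], 30.5], [[126, 318, -32], 30.5]]}}

```text
time_s: 6.8
tool_pos: [597.1, -27.0, 222.7]
tcp_rot: [[-0.049, 0.999, -0.004], [0.999, 0.049, 0.001], [0.001, -0.004, -1.0]]
contact_force: [-0.8, -1.0, -2.2]
opening: 30.1
grip_force: 45.7
```

```bash
python3 c.py w2.png stock_shelf@0 rail_slot@56 wax_tin@56 screw_tin@56 tape_measure@170
```

```text
6.8 [597.1 -27.  222.7] [[-0.049, 0.999, -0.004], [0.999, 0.049, 0.001], [0.001, -0.004, -1.0]] [-0.2  0.1  1.7 -0.   1.3 -0.3]
LM stock_shelf 0.71 [261.7 202.9] [538.8 -31.9   0. ]
TR stock_shelf 0.77 [356.6, 162.7] ((346.07183837890625, 172.0256805419922), (216.3994903564453, 318.3527526855469), 2.573359727859497)
[246  10] [513.2 172.4]; [248 290] [ 523.8 -131.6]; [277 277] [ 556.5 -113.8]; [283 192] [560.8 -19.5]; [338 190] [617.3 -14.7]; [357 233] [640.3 -59.4]; [358 277] [ 645.5 -109.2]; [385 291] [ 677.6 -125. ]; [415 332] [ 721.1 -178. ]; [432 335] [ 743.7 -182.3]; [453 188] [741.1  -4.1]; [456  24] [733.6 175.2]; 
LM rail_slot 0.96 [251.1 211.4] [537.4 -29.5  56. ]
TR wax_tin 0.89 [344.0, 355.5] ((338.5405578613281, 354.74322509765625), (38.4693603515625, 36.660972595214844), 80.53767395019531)
[319 346] [ 605.3 -164.8]; [336 366] [ 624.4 -189.3]; [359 370] [ 649.2 -193.9]; [353 333] [ 638.4 -147.9]; [343 345] [ 629.6 -162.5]; 
TR screw_tin 0.84 [375.8, 86.4] ((371.0304260253906, 84.92265319824219), (100.96552276611328, 99.8092269897461), 3.012787342071533)
[372  35] [636.1 133.1]; [330  54] [600.7 112.5]; [320  98] [594.1  72.8]; [339 127] [611.6  48.5]; [376 135] [644.   43.7]; [408 120] [671.6  59.4]; [421  80] [681.4  96.6]; [403  47] [663.9 125. ]; 
LM tape_measure 0.94 [308.5 260.7] [592.1 -33.3 170. ]
LM tape_measure 0.67 [166.7 141.7] [505.3  35.2 170. ]
TR tape_measure 0.7 [315.1, 266.6] ((317.0, 267.0), (156.0, 80.0), 90.0)
[339 190] [607.5   9.9]; [282 194] [575.3   6. ]; [277 273] [573.4 -42.2]; [286 345] [579.7 -93. ]; [344 344] [617.7 -90.2]; [352 330] [622.  -79.3]; [356 232] [619.  -14.2];
```

View pics/w2.png

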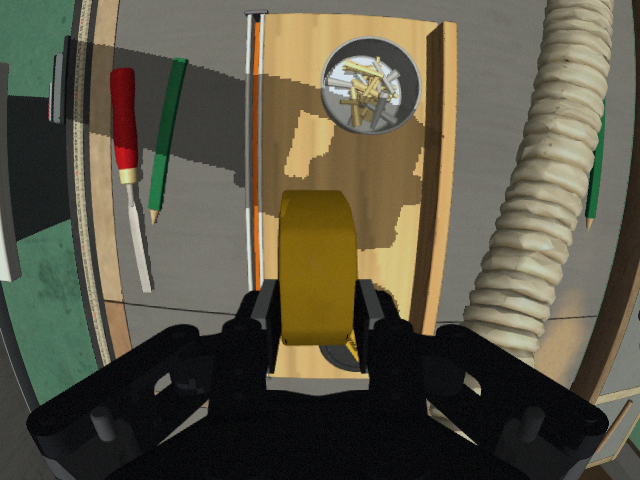

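The wrist picture shows the held tape hanging over the shelf. The rail slot runs from (255,15) to (255,280), and the screw tin's rim is at (371,85). The wax tin is mostly hidden, near (345,350).

Run:
```python
from h import *
np.set_printoptions(precision=1,suppress=True)
im=cv2.imread('pics/w2.png');st=robot.get_state()
h=cv2.cvtColor(im,cv2.COLOR_BGR2HSV).astype(int)
pts=[]
for y in range(25,270,5):
    s=h[y,240:275]; o=np.where((s[:,0]>4)&(s[:,0]<16)&(s[:,1]>200)&(s[:,2]>70))[0]+240
    if 3<=len(o)<=12: pts.append(onz('wrist',(o.mean(),y),42,st)[:2])
pts=np.array(pts);vx,vy,x0,y0=cv2.fitLine(pts.astype(np.float32),cv2.DIST_HUBER,0,.01,.01).ravel()
print(len(pts),'yaw',np.degrees(np.arctan(-vx/vy)),'x at y=-30',x0+vx/vy*(-30-y0), pts[::8])
for c in ['x']:
  r=robot.trace('wrist','screw_tin')[0]['region'].astype(np.uint8)
  k=max(cv2.findContours(r,0,1)[0],key=cv2.contourArea)[:,0]
  w=np.array([onz('wrist',q,119,st)[:2] for q in k]).astype(np.float32)
  print('screw rim',cv2.minEnclosingCircle(w),w.min(0),w.max(0))
print('tape origin',onz('wrist',(308.5,260.7),180,st))
for t in ['wax_tin','screw_tin','rail_slot','stock_shelf']:
    R={}
    for c in ['scene','side']:
        robot.read_camera(c); R[c]=[r['uv'] for r in robot.landmark_of(c,t)[:2]]
    for a in R['scene']:
        for b in R['side']:
            P=tri([ray('scene',a),ray('side',b)]); e=np.hypot(*(proj('side',P)-b)); print(t,a,b,P,e)
r=[r for r in robot.look_for('wrist','tape_measure')]; print([(q['uv'],q['conf']) for q in r])
```

```text
49 yaw 1.7001202 x at y=-30 539.9351 [[535.1 141.8]
 [536.1 102.7]
 [537.4  65.1]
 [538.2  28.2]
 [539.6  -8.9]
 [540.5 -47.2]
 [541.5 -87.5]]
screw rim ((630.1897583007812, 77.257080078125), 37.81181335449219) [595.5  41.5] [667.3 114.4]
tape origin [593.2 -31.9 180. ]
wax_tin [382.8, 246.6] [279.7, 209.5] [ 638.3 -131.1   59.8] 0.657742115716057
wax_tin [382.8, 246.6] [290.7, 177.5] [ 592.7 -166.5  117.8] 6.482536568061244
screw_tin [247.4, 250.0] [283.2, 266.5] [551.7 172.3  65.3] 42.605042707858885
screw_tin [247.4, 250.0] [348.2, 328.1] [493.7 228.4   2.1] 1.591852629268386
screw_tin [317.8, 225.5] [283.2, 266.5] [633.   77.3  57.1] 2.0029503472332206
screw_tin [317.8, 225.5] [348.2, 328.1] [564.6 139.5  10.6] 47.24238125359176
rail_slot [329.9, 256.6] [319.5, 234.9] [538.3 -27.   52.7] 0.5596622996783732
rail_slot [204.2, 262.1] [319.5, 234.9] [432.7 172.8 130.4] 62.29351401290723
stock_shelf [331.1, 271.0] [321.8, 251.2] [536.9 -27.4   1.1] 1.0954069193972746
[([316.5, 269.1], 0.56)]
```

Call:
{"api": "send_rows", "payload": {"targets": [[[4, 20, 0], 1], [[4, 35, 0], 1], [[4, 35, 20], 1], [[4, 35, 50], 1], [[4, 35, 80], 1], [[4, 35, 100], 1], [[4, 35, 112], 1], [[4, 35, 118], 1], [[4, 35, 118], 1]]}}

```text
time_s: 9.15
tool_pos: [632.8, -22.2, 107.2]
tcp_rot: [[-0.03, 1.0, -0.0], [1.0, 0.03, 0.0], [0.0, -0.0, -1.0]]
contact_force: [-1.2, -0.1, -1.9]
opening: 30.2
grip_force: 45.8
```

Call:
{"api": "send_rows", "payload": {"targets": [[[0, 0, 2], 0], [[0, 0, 4], 0], [[0, 0, 5], 0], [[0, 0, 5], 0]]}}

```text
time_s: 9.55
tool_pos: [632.9, -22.2, 102.6]
tcp_rot: [[-0.03, 1.0, 0.0], [1.0, 0.03, -0.0], [-0.0, 0.0, -1.0]]
contact_force: [-0.8, -0.4, -1.8]
opening: 29.8
grip_force: 45.8
```

Call:
{"api": "send_rows", "payload": {"targets": [[[0, 0, 1], 0], [[0, 0, 2], 0], [[0, 0, 3], 0], [[0, 0, 3], 0]]}}

```text
time_s: 9.95
tool_pos: [633.1, -22.2, 100.7]
tcp_rot: [[-0.03, 1.0, 0.0], [1.0, 0.03, -0.0], [-0.0, 0.0, -1.0]]
contact_force: [-3.6, 1.4, 5.5]
opening: 30.4
grip_force: 46.8
```

Call:
{"api": "send_rows", "payload": {"targets": [[[0, 0, 0], 0], [[0, 0, 0], 0], [[0, 0, 0], 0], [[0, 0, 0], 0], [[0, 0, -10], 0], [[0, 0, -40], 0], [[0, 0, -80], 0], [[0, 0, -120], 0], [[0, 0, -130], 0]], "fingers": 55}}

```text
time_s: 10.85
tool_pos: [635.6, -22.7, 236.6]
tcp_rot: [[-0.03, 0.999, 0.011], [1.0, 0.03, -0.002], [-0.003, 0.01, -1.0]]
contact_force: [0.1, 0.3, 1.0]
opening: 54.7
grip_force: 0.0
```

```bash
python3 c.py w3.png tape_measure@56 wax_tin@56 screw_tin@56 rail_slot@56
```

```text
10.85 [635.6 -22.7 236.6] [[-0.03, 0.999, 0.011], [1.0, 0.03, -0.002], [-0.003, 0.01, -1.0]] [-0.2  0.2  1.6  0.   1.4 -0.2]
LM tape_measure 0.78 [308.  214.5] [629.4 -29.   56. ]
LM tape_measure 0.66 [162.8 440.8] [ 436.1 -346.4   56. ]
TR tape_measure 0.89 [304.6, 212.2] ((307.5, 212.0), (92.0, 43.0), 90.0)
[293 166] [614.7  15.6]; [287 244] [610.2 -58.1]; [300 258] [622.7 -71.8]; [316 258] [638.  -71.3]; [328 244] [649. -57.]; [328 172] [646.5  11. ]; 
TR tape_measure 0.65 [158.7, 437.9] ((157.72000122070312, 440.4600524902344), (8.800000190734863, 27.399999618530273), 53.13010025024414)
[170 434] [ 450.5 -329.3]; [163 431] [ 441.  -325.4]; [147 449] [ 405.4 -371.7]; 
LM wax_tin 0.85 [319.2 317.7] [ 643.2 -135.9   56. ]
TR wax_tin 0.75 [315.4, 326.0] ((317.0, 324.0), (82.0, 82.0), 90.0)
[293 289] [ 616.3 -104.4]; [277 320] [ 600.1 -140. ]; [281 346] [ 603.8 -171.7]; [308 365] [ 633.  -195.7]; [339 360] [ 666.4 -188.3]; [358 337] [ 684.8 -158.6]; [351 301] [ 674.5 -116.2]; [330 284] [652.6 -98. ]; 
LM screw_tin 0.96 [313.   96.9] [630.9  78.8  56. ]
TR screw_tin 0.83 [311.5, 88.7] 
[... 309 characters left out ...]
slot 0.75 [210.9 214.5] [537.1 -31.   56. ]
TR rail_slot 0.77 [286.3, 180.1] ((300.5, 204.0), (368.0, 199.0), 90.0)
[201  22] [525.  152.8]; [214 295] [ 535.5 -114.6]; [232 281] [555.3 -98.2]; [251 287] [ 574.4 -103.8]; [252 332] [ 573.4 -155.8]; [240 370] [ 557.2 -206.9]; [366 371] [ 697.4 -203.6]; [371 386] [ 705.4 -225.6]; [380 387] [ 716.1 -227.5]; [382 298] [ 705.9 -112.6]; [395 256] [714.8 -67.6]; [398  22] [706.2 155.5]; 
TR rail_slot 0.21 [312.2, 87.4] ((311.5, 89.0), (94.0, 97.0), 90.0)
[299  43] [616.9 128.8]; [269  64] [590.7 108.8]; [264 102] [587.2  73.5]; [287 130] [608.5  48.2]; [321 135] [639.1  44.4]; [349 119] [663.7  59.9]; [360  82] [672.4  94.4]; [341  51] [654.6 122.5];
```

View pics/w3.png

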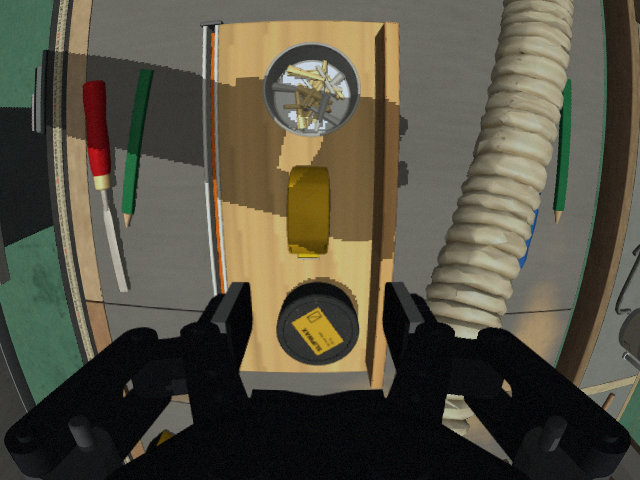

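The picture shows the tape standing on the deck at (308,210), midway between the screw tin (311,89) and the wax tin (317,324). It touches neither.

Call:
{"api": "send_rows", "payload": {"targets": [[[30, -20, 0], 0], [[68, -48, 0], 0], [[106, -76, 0], 0], [[144, -104, 0], 0], [[182, -132, 0], 0], [[220, -160, 0], 0], [[258, -188, 0], 0], [[296, -215, 5], 0], [[320, -231, 10], 0], [[320, -231, 10], 0]]}}

```text
time_s: 12.3
tool_pos: [389.5, 292.6, 217.9]
tcp_rot: [[-0.035, 0.999, -0.003], [0.999, 0.035, -0.0], [-0.0, -0.003, -1.0]]
contact_force: [0.2, 0.0, -0.7]
opening: 55.1
grip_force: 0.0
```

```bash
python3 c.py w4.png label_holder@10 label_face@57 label_rack@0; python3 -c "
import cv2;i=cv2.imread('pics/w4.png');cv2.imwrite('pics/w4c.png',cv2.resize(i[120:320,200:440],None,fx=3,fy=3))"
```

```text
12.3 [389.5 292.6 217.9] [[-0.035, 0.999, -0.003], [0.999, 0.035, -0.0], [-0.0, -0.003, -1.0]] [ 0.4 -0.1  2.   0.   1.3  0.4]
LM label_holder 0.82 [322.2 197.8] [393.9 298.1  10. ]
TR label_holder 0.72 [320.8, 208.8] ((318.7782897949219, 207.07919311523438), (21.64214515686035, 75.86641693115234), 25.34617805480957)
[327 169] [397.6 327. ]; [301 223] [373.6 271.7]; [306 243] [379.2 250.9]; [314 242] [387.3 252.2]; [340 185] [411.  311.6]; 
TR label_holder 0.66 [493.6, 448.2] ((495.5000305175781, 450.5000305175781), (38.18376159667969, 15.55634880065918), 45.0)
[485 434] [650.  -37.4]; [479 445] [647.2 -61.6]; [510 463] [ 726.6 -124. ]; 
LM label_face 0.8 [314.1 202.4] [386.2 301.8  57. ]
LM label_rack 0.79 [314.6 197.9] [386.4 296.1   0. ]
TR label_rack 0.76 [308.9, 196.6] ((319.1386413574219, 200.11386108398438), (54.02684783935547, 96.00227355957031), 24.145544052124023)
[314 147] [384.  347.8]; [277 232] [348.3 258.7]; [295 241] [367.4 249.6]; [322 175] [393.1 319.8]; [338 173] [409.1 322.5]; [342 185] [413.7 310.4]; [318 236] [391.3 255.9]; [305 245] [378.  245.6]; [322 253] [396.2 237.4]; [361 170] [432.2 326.6];
```

View pics/w4c.png

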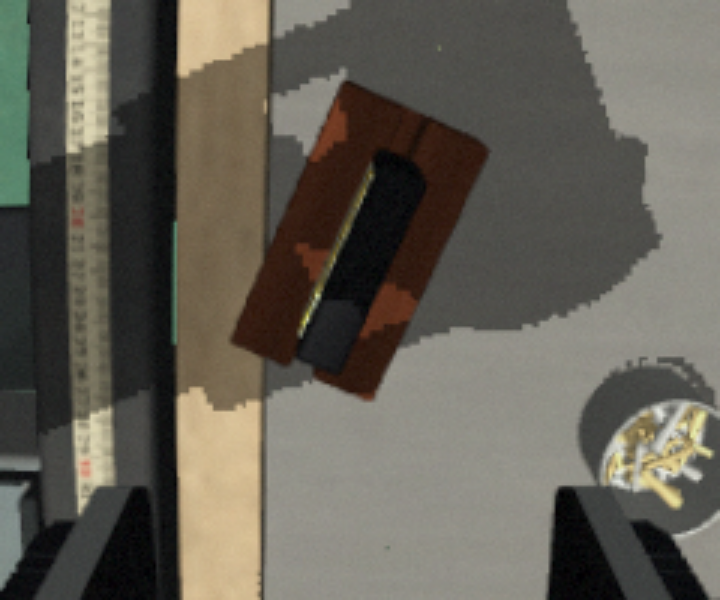

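The crop shows the holder in the rack's groove. Its label is on the left face (towards the robot), along the edge from (374,165) to (298,335) in the crop.

Run:
```python
from h import *
np.set_printoptions(precision=1,suppress=True)
f=lambda p,z: onz('wrist',(200+p[0]/3,120+p[1]/3),z)[:2]
L=[f((374,165),78),f((298,335),78)];R=[f((425,185),80),f((352,345),80)]
for a,b in (L,R): d=a-b; print(a,b,np.degrees(np.arctan2(-d[0],d[1])),np.linalg.norm(d))
print('ends',f((400,155),80),f((322,372),80), f((400,155),34))
a,b=f((347,82),34),f((233,342),34);c,e=f((490,150),34),f((375,402),34);print('rack',(a+b+c+e)/4,np.degrees(np.arctan2(-(a-b)[0],(a-b)[1])),np.degrees(np.arctan2(-(c-e)[0],(c-e)[1])))
```

```text
[398.2 325.5] [378.7 277.9] -22.221366352253966 51.39219826540143
[411.9 320.8] [393.7 276. ] -22.108947485691154 48.30650875964185
ends [404.9 328.6] [385.6 268. ] [407.1 324.2]
rack [395.8 295.2] -22.34115708267135 -21.681378690890856
```

Call:
{"api": "send_rows", "payload": {"targets": [[[5, 6, 10], 8], [[5, 6, 30], 16], [[5, 6, 60], 24], [[5, 6, 100], 24], [[5, 6, 135], 24], [[5, 6, 150], 24], [[5, 6, 155], 24], [[5, 6, 155], 24]], "fingers": 55}}

```text
time_s: 13.45
tool_pos: [398.4, 295.5, 64.1]
tcp_rot: [[0.38, 0.925, -0.001], [0.925, -0.38, -0.0], [-0.001, -0.001, -1.0]]
contact_force: [-0.5, 0.9, 0.2]
opening: 54.6
grip_force: 0.0
```

Call:
{"api": "send_rows", "payload": {"targets": [[[1, -3, 5], 0], [[1, -3, 6], 0], [[1, -3, 6], 0]]}}

```text
time_s: 13.75
tool_pos: [396.1, 298.2, 59.0]
tcp_rot: [[0.379, 0.925, 0.001], [0.925, -0.379, 0.0], [0.001, 0.001, -1.0]]
contact_force: [-0.3, -0.2, 0.2]
opening: 54.9
grip_force: 0.0
```

Call:
{"api": "send_rows", "payload": {"targets": [[[0, 0, 0], 0], [[0, 0, 0], 0], [[0, 0, 0], 0], [[0, 0, 0], 0], [[0, 0, 0], 0], [[0, 0, 0], 0], [[0, 0, 0], 0], [[0, 0, 0], 0]], "fingers": 0, "squeeze": 70}}

```text
time_s: 14.55
tool_pos: [396.0, 298.1, 58.8]
tcp_rot: [[0.379, 0.925, 0.0], [0.925, -0.379, 0.0], [0.0, 0.0, -1.0]]
contact_force: [-2.1, 0.2, 6.2]
opening: 11.3
grip_force: 68.6
```

Call:
{"api": "send_rows", "payload": {"targets": [[[0, 0, -12], 0], [[0, 0, -40], 0], [[0, 0, -80], 0], [[0, 0, -120], 0], [[0, 0, -127], 0]]}}

```text
time_s: 15.05
tool_pos: [398.6, 299.2, 191.3]
tcp_rot: [[0.379, 0.925, 0.01], [0.925, -0.379, 0.004], [0.007, 0.007, -1.0]]
contact_force: [-0.3, -0.2, 0.7]
opening: 11.7
grip_force: 68.3
```

Call:
{"api": "send_rows", "payload": {"targets": [[[-20, 20, 0], -3], [[-50, 52, 0], -6], [[-82, 85, 0], -9], [[-114, 118, 0], -12], [[-146, 151, 0], -15], [[-178, 184, 0], -18], [[-210, 217, 0], -21], [[-235, 243, 0], -24], [[-249, 257, 20], -24], [[-249, 257, 40], -24], [[-249, 257, 50], -24], [[-249, 257, 50], -24]]}}

```text
time_s: 16.25
tool_pos: [537.4, -29.4, 133.1]
tcp_rot: [[-0.03, 1.0, -0.004], [1.0, 0.03, 0.001], [0.001, -0.004, -1.0]]
contact_force: [-0.5, -0.4, -0.8]
opening: 11.6
grip_force: 68.3
```

```bash
python3 c.py w5.png label_holder@90 tape_measure@56
```

```text
16.25 [537.4 -29.4 133.1] [[-0.03, 1.0, -0.004], [1.0, 0.03, 0.001], [0.001, -0.004, -1.0]] [-0.3  0.1  1.9 -0.   1.2 -0.3]
LM label_holder 0.82 [309.7 254.8] [533.  -28.6  90. ]
TR label_holder 0.62 [313.8, 281.7] ((314.4999694824219, 287.5), (158.99996948242188, 38.99999237060547), 90.0)
[303 208] [528.7  -1.9]; [295 216] [524.4  -6.5]; [302 362] [ 529.7 -101.6]; [329 366] [ 547.2 -104.2]; [334 238] [546.3 -18.3]; [320 212] [538.   -3.8]; 
TR label_holder 0.22 [189.4, 133.8] ((187.59988403320312, 140.8169403076172), (22.88888931274414, 222.44461059570312), 9.934096336364746)
[211  32] [475.5  96.1]; [196  38] [466.9  93.2]; [166 220] [448.5 -10.6]; [172 251] [450.9 -29.4]; [185 222] [460.6 -11.5]; [217  39] [479.2  91.7]; 
LM tape_measure 0.58 [450.1 239.8] [627.7 -26.7  56. ]
TR tape_measure 0.84 [470.6, 240.6] ((475.896484375, 242.33413696289062), (91.71743774414062, 125.5369644165039), 5.906140327453613)
[441 177] [616.5  15.5]; [427 270] [613.5 -48.8]; [432 300] [620.5 -71.7]; [495 301] [672.3 -73.4]; [512 286] [684.8 -61.3]; [520 258] [687. -39.]; [517 210] [677.6  -3.4]; [490 183] [653.  14.]; 
TR tape_measure 0.39 [190.1, 134.3] ((187.32882690429688, 140.6440887451172), (21.40283966064453, 218.81692504882812), 9.30993938446045)
[213  34] [466.6 104.6]; [197  36] [455.8 104.1]; [167 219] [434.4 -18.1]; [172 249] [436.6 -39.4]; [184 227] [446.8 -23.4];
```

View pics/w5.png

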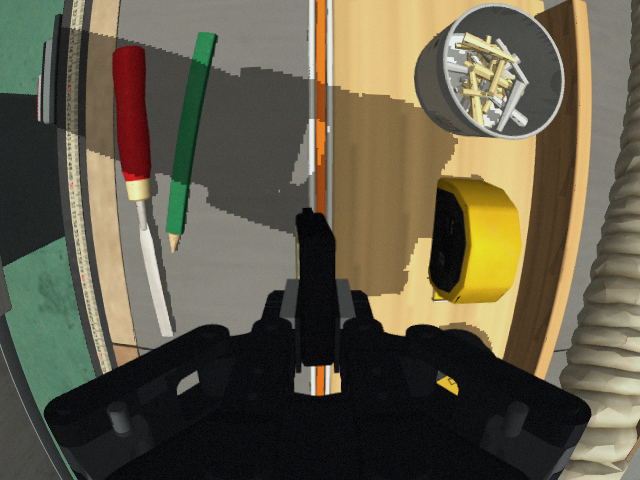

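The picture shows the holder over the slot. Its tongue tip is near (308,210), and the orange strip runs along column 321 above it. The tape is at (470,240), squarely behind.

Run:
```python
from h import *
np.set_printoptions(precision=1,suppress=True)
im=cv2.imread('pics/w5.png');st=robot.get_state()
h=cv2.cvtColor(im,cv2.COLOR_BGR2HSV).astype(int)
pts=[]
for y in list(range(5,200,5))+[375,385]:
    s=h[y,300:345]; o=np.where((s[:,0]>4)&(s[:,0]<16)&(s[:,1]>200)&(s[:,2]>70))[0]+300
    if 3<=len(o)<=16: pts.append(onz('wrist',(o.mean(),y),42,st)[:2])
pts=np.array(pts);vx,vy,x0,y0=cv2.fitLine(pts.astype(np.float32),cv2.DIST_HUBER,0,.01,.01).ravel()
print(len(pts),'yaw',np.degrees(np.arctan(-vx/vy)),'x at y=-30',x0+vx/vy*(-30-y0),'x at 0',x0-vx/vy*y0)
for y in (150,180): print(y,[tuple(int(v) for v in p) for p in im[y,304:340:2]])
# predicted tongue end if holder centred on TCP
for dx in(-2.5,2.5): print(proj('wrist',np.array(st['tool_pos'])+[dx,28,-48.8],st))
for dx in(-7,7): print('top',proj('wrist',np.array(st['tool_pos'])+[dx,30,21],st),'low',proj('wrist',np.array(st['tool_pos'])+[dx,30,-24],st))
i=cv2.resize(im[190:270,270:370],None,fx=6,fy=6,interpolation=cv2.INTER_CUBIC);cv2.imwrite('pics/w5c.png',cv2.convertScaleAbs(i,alpha=2.5))
```

```text
41 yaw 1.8312737 x at y=-30 542.3994 x at 0 541.44025
150 [(129, 137, 139), (127, 137, 137), (131, 139, 141), (223, 230, 231), (229, 234, 230), (137, 146, 146), (32, 58, 111), (33, 131, 231), (31, 130, 231), (34, 132, 232), (18, 82, 169), (71, 78, 82), (120, 128, 127), (144, 155, 153), (114, 123, 124), (56, 88, 109), (65, 100, 123), (64, 99, 121)]
180 [(123, 131, 134), (99, 107, 107), (81, 86, 86), (127, 135, 134), (141, 148, 148), (104, 110, 110), (33, 60, 109), (20, 71, 151), (25, 76, 153), (15, 68, 151), (18, 69, 149), (66, 74, 76), (121, 130, 130), (140, 149, 148), (95, 106, 109), (60, 90, 109), (64, 103, 124), (65, 101, 121)]
[314.  205.3]
[323.  205.6]
top [301.3 234.6] low [304.8 210.5]
top [338.4 235.7] low [333.1 211.4]
```

View pics/w5c.png

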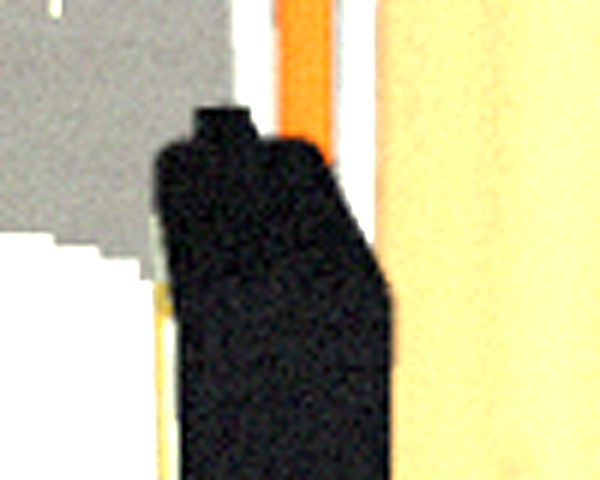

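The enlarged crop shows the tongue tip centred on crop column 225, left of the slot (column 305), and the holder tilted about 4° in the grip. I'll shift towards the slot, go down close to the rail and measure again.

Call:
{"api": "send_rows", "payload": {"targets": [[[0, 5, 5], 0], [[0, 10, 12], 0], [[0, 10, 20], 0], [[0, 10, 20], 0], [[0, 10, 20], 0]]}}

```text
time_s: 17.0
tool_pos: [548.8, -29.5, 114.6]
tcp_rot: [[-0.03, 1.0, -0.001], [1.0, 0.03, 0.0], [0.0, -0.001, -1.0]]
contact_force: [-0.1, -0.8, -0.4]
opening: 11.3
grip_force: 68.3
```

```bash
cat > d.py <<'E'
from h import *
import sys
np.set_printoptions(precision=1,suppress=True)
st=robot.get_state();im=cv2.cvtColor(snap('wrist',sys.argv[1]),cv2.COLOR_RGB2BGR)
print(st['time_s'],st['tool_pos'],np.array(st['tcp_rot'])[:,2])
h=cv2.cvtColor(im,cv2.COLOR_BGR2HSV).astype(int)
for y in range(150,262,3):
    s=h[y,285:360]; o=np.where((s[:,0]>4)&(s[:,0]<16)&(s[:,1]>180)&(s[:,2]>60))[0]+285
    k=np.where(s[:,2]<38)[0]+285
    w=np.where((s[:,1]<40)&(s[:,2]>110))[0]+285
    print(y,'O',(o.min(),o.max()) if len(o) else '', 'K',(k.min(),k.max(),len(k)) if len(k) else '')
E
python3 d.py w6.png
```

```text
17.0 [548.8 -29.5 114.6] [-0.  0. -1.]
150 O (np.int64(297), np.int64(306)) K 
153 O (np.int64(297), np.int64(306)) K 
156 O (np.int64(297), np.int64(306)) K 
159 O (np.int64(297), np.int64(306)) K 
162 O (np.int64(298), np.int64(306)) K 
165 O (np.int64(297), np.int64(306)) K 
168 O (np.int64(297), np.int64(306)) K 
171 O (np.int64(298), np.int64(306)) K 
174 O (np.int64(298), np.int64(306)) K 
177 O (np.int64(297), np.int64(306)) K 
180 O (np.int64(298), np.int64(306)) K 
183 O (np.int64(298), np.int64(306)) K 
186 O (np.int64(298), np.int64(306)) K 
189 O (np.int64(298), np.int64(306)) K 
192 O (np.int64(298), np.int64(306)) K 
195 O (np.int64(298), np.int64(306)) K 
198 O (np.int64(298), np.int64(306)) K 
201 O (np.int64(298), np.int64(306)) K 
204 O (np.int64(298), np.int64(306)) K 
207 O (np.int64(298), np.int64(306)) K 
210 O (np.int64(298), np.int64(302)) K (np.int64(303), np.int64(311), 9)
213 O (np.int64(298), np.int64(301)) K (np.int64(302), np.int64(320), 19)
216 O  K (np.int64(296), np.int64(323), 28)
219 O  K (np.int64(296), np.int64(324), 29)
222 O  K (np.int64(296), np.int64(326), 31)
225 O  K (np.int64(296), np.int64(327), 32)
228 O  K (np.int64(297), np.int64(329), 33)
231 O  K (np.int64(297), np.int64(331), 35)
234 O  K (np.int64(298), np.int64(332), 35)
237 O  K (np.int64(298), np.int64(333), 36)
240 O  K (np.int64(299), np.int64(334), 36)
243 O  K (np.int64(300), np.int64(334), 35)
246 O  K (np.int64(300), np.int64(334), 35)
249 O  K (np.int64(300), np.int64(334), 35)
252 O  K (np.int64(300), np.int64(334), 35)
255 O  K (np.int64(300), np.int64(334), 35)
258 O  K (np.int64(300), np.int64(334), 35)
261 O  K (np.int64(300), np.int64(334), 35)
```

Call:
{"api": "send_rows", "payload": {"targets": [[[0, -3.5, 2], 0], [[0, -3.5, 5], 0], [[0, -3.5, 5], 0], [[0, -3.5, 5], 0]]}}

```text
time_s: 17.45
tool_pos: [545.6, -29.7, 110.3]
tcp_rot: [[-0.03, 1.0, -0.0], [1.0, 0.03, 0.0], [0.0, -0.0, -1.0]]
contact_force: [-0.3, -0.5, -0.9]
opening: 11.2
grip_force: 68.3
```

```bash
python3 d.py w7.png | sed -n '1p;18,30p'
python3 - <<'E'
import cv2;im=cv2.imread('pics/w7.png')
print([(294+i,int(v[2]),int(v[0])) for i,v in enumerate(im[190:206,294:336].mean(0))])
E
```

```text
17.45 [545.6 -29.7 110.3] [-0.  0. -1.]
198 O (np.int64(302), np.int64(311)) K 
201 O (np.int64(302), np.int64(311)) K 
204 O (np.int64(302), np.int64(311)) K 
207 O (np.int64(302), np.int64(311)) K 
210 O  K (np.int64(303), np.int64(311), 9)
213 O  K (np.int64(301), np.int64(320), 19)
216 O  K (np.int64(297), np.int64(323), 27)
219 O  K (np.int64(297), np.int64(324), 28)
222 O  K (np.int64(297), np.int64(326), 30)
225 O  K (np.int64(297), np.int64(327), 31)
228 O  K (np.int64(297), np.int64(329), 33)
231 O  K (np.int64(298), np.int64(331), 34)
234 O  K (np.int64(298), np.int64(332), 35)
[(294, 155, 146), (295, 167, 162), (296, 164, 158), (297, 147, 139), (298, 137, 128), (299, 114, 108), (300, 78, 74), (301, 82, 72), (302, 121, 16), (303, 147, 17), (304, 150, 17), (305, 151, 18), (306, 153, 18), (307, 153, 19), (308, 155, 20), (309, 155, 18), (310, 154, 19), (311, 142, 18), (312, 107, 59), (313, 110, 98), (314, 128, 120), (315, 141, 133), (316, 148, 140), (317, 146, 137), (318, 131, 122), (319, 107, 87), (320, 105, 54), (321, 113, 59), (322, 123, 63), (323, 124, 65), (324, 124, 64), (325, 125, 65), (326, 124, 65), (327, 125, 65), (328, 126, 66), (329, 126, 66), (330, 126, 67), (331, 127, 67), (332, 128, 67), (333, 128, 67), (334, 128, 67), (335, 129, 68)]
```

Call:
{"api": "send_rows", "payload": {"targets": [[[0, -1, 0], 0], [[0, -1, 3], 0], [[0, -1, 6], 0], [[0, -1, 9], 0], [[0, -1, 11], 0], [[0, -1, 11], 0]]}}

```text
time_s: 18.1
tool_pos: [544.4, -29.7, 98.8]
tcp_rot: [[-0.03, 1.0, -0.001], [1.0, 0.03, 0.0], [0.0, -0.001, -1.0]]
contact_force: [-0.8, 0.0, 0.4]
opening: 11.7
grip_force: 68.3
```

Call:
{"api": "send_rows", "payload": {"targets": [[[0, -0.3, 3], 0], [[0, -0.5, 6], 0], [[0, -0.5, 8], 0], [[0, -0.5, 10], 0], [[0, -0.5, 10], 0]]}}

```text
time_s: 18.6
tool_pos: [544.4, -29.8, 89.7]
tcp_rot: [[-0.03, 1.0, 0.0], [1.0, 0.03, -0.0], [-0.0, 0.0, -1.0]]
contact_force: [-1.3, 0.8, 2.8]
opening: 11.1
grip_force: 68.9
```

Call:
{"api": "send_rows", "payload": {"targets": [[[0, -0.3, 2], 0], [[0, -0.4, 4], 0], [[0, -0.4, 6], 0], [[0, -0.4, 7], 0], [[0, -0.4, 7], 0]]}}

```text
time_s: 19.1
tool_pos: [544.4, -29.9, 82.9]
tcp_rot: [[-0.03, 1.0, 0.001], [1.0, 0.03, -0.0], [-0.0, 0.001, -1.0]]
contact_force: [-1.0, 1.3, 5.9]
opening: 11.3
grip_force: 69.3
```

Call:
{"api": "send_rows", "payload": {"targets": [[[0, 0, 1], 0], [[0, 0, 2], 0], [[0, 0, 2.5], 0], [[0, 0, 2.5], 0]]}}

```text
time_s: 19.5
tool_pos: [544.5, -29.9, 80.9]
tcp_rot: [[-0.03, 1.0, 0.001], [1.0, 0.03, -0.0], [-0.0, 0.001, -1.0]]
contact_force: [-0.8, 1.2, 8.5]
opening: 11.9
grip_force: 69.6
```

Call:
{"api": "send_rows", "payload": {"targets": [[[0, 0, 0.7], 0], [[0, 0, 1.4], 0], [[0, 0, 2], 0], [[0, 0, 2], 0]]}}

```text
time_s: 19.9
tool_pos: [545.1, -29.9, 80.7]
tcp_rot: [[-0.03, 1.0, 0.002], [1.0, 0.03, -0.0], [-0.0, 0.002, -1.0]]
contact_force: [-5.6, 2.1, 18.6]
opening: 11.6
grip_force: 71.4
```

```bash
python3 d.py w8.png | sed -n '1p;14,40p'
python3 - <<'E'
from h import *
st=robot.get_state();T=np.array(st['tool_pos'])
for z in (21,-24):print(z,[proj('wrist',T+[dx-.9,30,z],st).round(1) for dx in(-7,7)])
for c in ['side','scene']:
    snap(c,c+'9.png');r=robot.trace(c,'label_holder')
    for q in r[:1]:
        k=max(cv2.findContours(q['region'].astype(np.uint8),0,2)[0],key=cv2.contourArea);print(c,q['conf'],cv2.approxPolyDP(k,2,True)[:,0].tolist())
    for t in('tape_measure','wax_tin','screw_tin'): print(t,[np.round(q['uv']) for q in robot.landmark_of(c,t)[:2]])
i=cv2.imread('pics/side9.png')[180:310,240:400];cv2.imwrite('pics/side9c.png',cv2.resize(i,None,fx=4.5,fy=4.5,interpolation=2))
E
```

```text
19.9 [545.1 -29.9  80.7] [ 0. -0. -1.]
186 O (np.int64(301), np.int64(311)) K 
189 O (np.int64(301), np.int64(311)) K 
192 O (np.int64(301), np.int64(311)) K 
195 O (np.int64(301), np.int64(311)) K 
198 O (np.int64(301), np.int64(311)) K 
201 O (np.int64(301), np.int64(311)) K 
204 O (np.int64(302), np.int64(311)) K 
207 O (np.int64(302), np.int64(311)) K 
210 O (np.int64(310), np.int64(311)) K (np.int64(301), np.int64(309), 9)
213 O  K (np.int64(298), np.int64(319), 22)
216 O  K (np.int64(295), np.int64(322), 28)
219 O  K (np.int64(295), np.int64(323), 29)
222 O  K (np.int64(295), np.int64(325), 31)
225 O  K (np.int64(296), np.int64(327), 32)
228 O  K (np.int64(296), np.int64(328), 33)
231 O  K (np.int64(297), np.int64(330), 34)
234 O  K (np.int64(297), np.int64(332), 36)
237 O  K (np.int64(298), np.int64(333), 36)
240 O  K (np.int64(298), np.int64(334), 37)
243 O  K (np.int64(299), np.int64(334), 36)
246 O  K (np.int64(299), np.int64(334), 36)
249 O  K (np.int64(299), np.int64(334), 36)
252 O  K (np.int64(300), np.int64(334), 35)
255 O  K (np.int64(300), np.int64(334), 35)
258 O  K (np.int64(300), np.int64(334), 35)
261 O  K (np.int64(300), np.int64(334), 35)
21 [array([298.9, 234.5]), array([336. , 235.6])]
-24 [array([303. , 210.5]), array([331.3, 211.3])]
side 0.73 [[316, 211], [315, 227], [317, 237], [321, 241], [321, 224]]
tape_measure [array([362., 162.]), array([286., 234.])]
wax_tin [array([277., 209.])]
screw_tin [array([284., 266.]), array([345., 328.])]
scene 0.9 [[324, 236], [321, 251], [340, 258], [343, 243], [336, 240], [331, 246], [326, 243]]
tape_measure [array([441., 359.]), array([347., 237.])]
wax_tin [array([381., 247.]), array([289., 288.])]
screw_tin [array([248., 253.]), array([315., 226.])]
```

View pics/side9c.png

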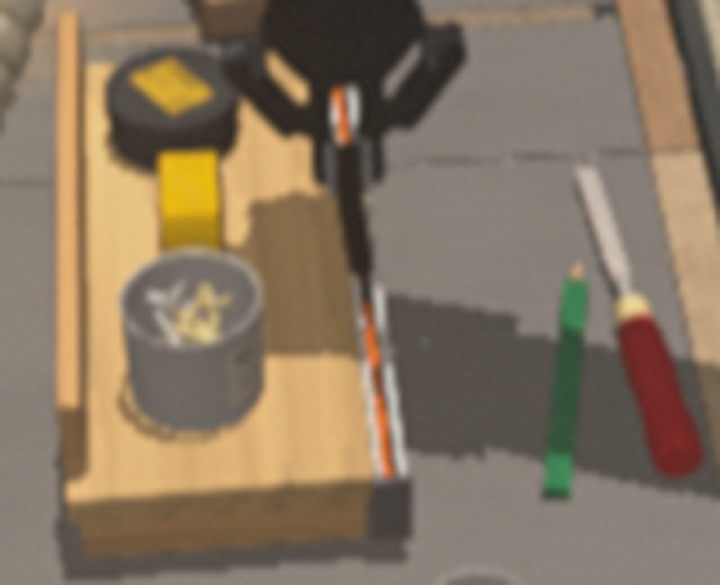

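The side crop shows the holder standing in the rail slot at (350,210), in front of the tape at (190,200). The tins haven't moved. The wrist measurement still suggests it leans about 4°, and the side force points towards −x, so I'll ease the grip that way to straighten it.

Call:
{"api": "send_rows", "payload": {"targets": [[[0, -0.7, 0], 0], [[0, -1.5, 0], 0], [[0, -1.5, 0], 0], [[0, -1.5, 0], 0]]}}

```text
time_s: 20.85
tool_pos: [544.6, -29.9, 80.7]
tcp_rot: [[-0.03, 1.0, 0.005], [1.0, 0.03, -0.0], [-0.001, 0.005, -1.0]]
contact_force: [-1.5, 1.8, 14.6]
opening: 11.4
grip_force: 70.6
```

```bash
python3 d.py w10.png | sed -n '1p;22,26p;34,38p'
```

```text
20.85 [544.6 -29.9  80.7] [ 0. -0. -1.]
210 O (np.int64(311), np.int64(312)) K (np.int64(301), np.int64(310), 10)
213 O  K (np.int64(299), np.int64(319), 21)
216 O  K (np.int64(296), np.int64(322), 27)
219 O  K (np.int64(296), np.int64(324), 29)
222 O  K (np.int64(296), np.int64(325), 30)
246 O  K (np.int64(300), np.int64(334), 35)
249 O  K (np.int64(300), np.int64(334), 35)
252 O  K (np.int64(300), np.int64(334), 35)
255 O  K (np.int64(300), np.int64(334), 35)
258 O  K (np.int64(300), np.int64(334), 35)
```

Call:
{"api": "send_rows", "payload": {"targets": [[[0, -0.7, 0], 0], [[0, -1.4, 0], 0], [[0, -2, 0], 0], [[0, -2, 0], 0], [[0, -2, 0], 0]], "squeeze": 30}}

```text
time_s: 21.4
tool_pos: [543.4, -30.0, 80.7]
tcp_rot: [[-0.03, 1.0, 0.007], [1.0, 0.03, -0.001], [-0.001, 0.007, -1.0]]
contact_force: [1.9, 3.3, 11.6]
opening: 11.6
grip_force: 69.9
```

```bash
python3 d.py w11.png | sed -n '1p;22,26p;34,38p'
```

```text
21.4 [543.4 -30.   80.7] [ 0. -0. -1.]
210 O (np.int64(313), np.int64(314)) K (np.int64(303), np.int64(312), 10)
213 O  K (np.int64(301), np.int64(321), 21)
216 O  K (np.int64(297), np.int64(323), 27)
219 O  K (np.int64(297), np.int64(324), 28)
222 O  K (np.int64(297), np.int64(326), 30)
246 O  K (np.int64(300), np.int64(334), 35)
249 O  K (np.int64(300), np.int64(334), 35)
252 O  K (np.int64(300), np.int64(334), 35)
255 O  K (np.int64(300), np.int64(334), 35)
258 O  K (np.int64(300), np.int64(334), 35)
```

Call:
{"api": "send_rows", "payload": {"targets": [[[0, -0.7, 0], 0], [[0, -1.4, 0], 0], [[0, -1.5, 0], 0], [[0, -1.5, 0.5], 0], [[0, -1.5, 0.5], 0]], "fingers": 0, "squeeze": 40}}

```text
time_s: 21.95
tool_pos: [542.6, -30.1, 80.6]
tcp_rot: [[-0.03, 1.0, 0.009], [1.0, 0.03, -0.001], [-0.001, 0.009, -1.0]]
contact_force: [2.5, 3.3, 12.7]
opening: 11.4
grip_force: 69.8
```

```bash
python3 d.py w12.png | sed -n '1p;22,26p;34,38p'
```

```text
21.95 [542.6 -30.1  80.6] [ 0. -0. -1.]
210 O (np.int64(314), np.int64(315)) K (np.int64(304), np.int64(313), 10)
213 O  K (np.int64(301), np.int64(321), 21)
216 O  K (np.int64(298), np.int64(324), 27)
219 O  K (np.int64(298), np.int64(325), 28)
222 O  K (np.int64(298), np.int64(326), 29)
246 O  K (np.int64(300), np.int64(334), 35)
249 O  K (np.int64(300), np.int64(334), 35)
252 O  K (np.int64(300), np.int64(334), 35)
255 O  K (np.int64(300), np.int64(334), 35)
258 O  K (np.int64(300), np.int64(334), 35)
```

Call:
{"api": "send_rows", "payload": {"targets": [[[0, -0.5, 0.7], 0], [[0, -0.8, 1.4], 0], [[0, -0.8, 1.8], 0], [[0, -0.8, 1.8], 0], [[0, -0.8, 1.8], 0], [[0, -0.8, 1.8], 0]], "squeeze": 70}}

```text
time_s: 22.6
tool_pos: [542.8, -30.1, 80.5]
tcp_rot: [[-0.03, 1.0, 0.011], [1.0, 0.03, -0.001], [-0.001, 0.011, -1.0]]
contact_force: [0.3, 4.3, 20.7]
opening: 10.9
grip_force: 71.0
```

```bash
python3 d.py w13.png | sed -n '1p;22,26p;34,38p'
python3 - <<'E'
from h import *
s=robot.get_state();print(s['contact_force'],s['grip_force'])
for r in robot.landmark_of('wrist','tape_measure')[:1]:print(r['conf'],onz('wrist',r['uv'],56))
for t in('screw_tin','wax_tin'):
  for r in robot.landmark_of('wrist',t)[:1]:print(t,r['conf'],onz('wrist',r['uv'],56))
E
```

```text
22.6 [542.8 -30.1  80.5] [ 0. -0. -1.]
210 O (np.int64(313), np.int64(314)) K (np.int64(304), np.int64(312), 9)
213 O  K (np.int64(301), np.int64(321), 21)
216 O  K (np.int64(297), np.int64(324), 28)
219 O  K (np.int64(297), np.int64(325), 29)
222 O  K (np.int64(297), np.int64(326), 30)
246 O  K (np.int64(300), np.int64(334), 35)
249 O  K (np.int64(300), np.int64(334), 35)
252 O  K (np.int64(300), np.int64(334), 35)
255 O  K (np.int64(300), np.int64(334), 35)
258 O  K (np.int64(300), np.int64(334), 35)
[-7.04686368e-03  4.28801427e+00  2.04346626e+01] 71.01764073214922
0.78 [628.01276314 -26.89396469  56.        ]
screw_tin 0.84 [629.87661917  79.15594743  56.        ]
```

```bash
python3 -c "
from cell import robot
print(robot.hand_in())"
```

```text
the job is handed in; nothing more can be done
None
```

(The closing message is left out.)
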